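# Feel a walnut blank onto the hidden stop and clamp it

## Robot

A 6-joint arm with a two-finger parallel gripper is mounted at the origin on the work surface. World frame = base frame: x ahead of the robot, y to its left, z up, the work surface at z = 0. Lengths are in m, angles in rad, forces in N, time in s.
With the tool pointing down it reaches from about 0.35 to 0.775 m from the base axis. Payload 7.3 kg.
Tool frame: the origin (TCP) lies on the centre line of the jaws, within the pads' length; the fingertips stand 14 mm ahead of it and the grasp point (between the pads) lies 5 mm behind it; z points along the fingers, y is the direction in which the jaws open and shut (so a half turn about z gives the same grasp; the last joint's range is limited). The gripper opens to 92 mm and grips with 3 to 60 N. Pads are 19 mm wide; open, the fingers measure 130 mm over their backs; the gripper's body (75 mm by 190 mm) begins 47 mm behind the grasp point.
Start: joints at [1.118, 0.342, 1.524, -0, 1.275, -0.146], TCP at [0.159, 0.501, 0.241] pointing down, gripper open.
Joint ranges: [-2.53, 2.53], [-0.77, 2.02], [0.04, 2.7], [-1, 4.14], [0.28, 2.66], [-3.11, 3.11]. Speed limits (rad/s): [2.57, 2.57, 3.14, 3.14, 3.14, 3.14].

## Interface

Orientations are given as [roll, pitch, yaw] about the fixed x, y, z axes, in that order (R = Rz(yaw) Ry(pitch) Rx(roll)).
In Python, from cell import telemetry, cams, robot gives the robot as it stands.
- The arm moves only by the tool servo_tool, never from a script. Its argument "targets" is text: rows parted by semicolons, each of 4 numbers parted by spaces: the shift along the tool's x, y, z in mm, then the turn about the tool's z in rad. In form: x y z yaw; .... A call has 1 to 20 rows; each row shifts and turns the pose as measured when the row begins, along the tool's axes as they then stand; what a row does not reach is not made up. A row lasts 1/8 s, in which the tool goes at most 62.5 mm and 10.7 degrees, less where a joint would pass 70% of its speed; a pose out of reach is approached as far as the arm can. A call with a gripper value outside its range is refused whole. "hand" is the opening, from 0 (shut) to 1 (fully open), set as the call begins (left out, the last holds). The fingers move at their own pace and stop on an object; "squeeze" is the grip in N (left out, the last holds). Time passes only in rows, so rows that do not move let the fingers close. It gives the time, the measured TCP pose, the force and the opening at its end, in the units of the state.
- telemetry.observe(): the state, without advancing time (a new reading comes with each control period).
- cams.read_camera(name): name is "scene" or "top" or "wrist"; returns a dict with "color" (480x640x3 uint8, red, green, blue), "K" (3x3 intrinsics, pixels), "k1" (the pictures are not rectified: a ray, as slopes to the right and down, at radius r is drawn at 1 + k1 r^2 times it, then the intrinsics apply), "R" (3x3) and "t" (3): a world point X has camera coordinates R X + t. Camera axes: x right, y down, z forward; pixel columns grow to the right and rows downward; lengths in m; the calibration is good to about 2 mm. A picture is of the moment at which its call begins. There is no depth.
- robot.hand_in(): hands the job in, once; it reports no verdict.
Trained networks look in a picture, given as the dict that the camera call returned (one of the last four; its "shot" number tells which), for a name from the list of things; names that differ only in an ending like _2 or _b are one class to them, and where a whole thing is asked for, a point or a joint stands for the part that bears it (a point fixed in the world has none). Each returns a list of dicts, best first, with "score" (0 to 1); they miss things now and then, are a little off and sometimes report something else, mostly with a low value. They report only what shows in the picture. A call takes as long as a camera call.
- cams.cut_out(picture, query): "region" (480x640 bool, what is visible of it) and "extent" ([centre column, centre row, width, height] in pixels, round what is visible of it).
The state is a dict: "time": time; "qpos": joint angles; "qvel": joint speeds; "joint_efforts": joint torques, N m; "tool_pos": TCP position; "tool_rot": TCP orientation; "contact_force": force on the tool from outside, world axes, zero at the start; "torque": the same for the moment, N m; "opening": finger opening in m.
Only numpy, scipy, OpenCV 4.12 (cv2) and the standard library are available. Lean on these libraries where they do the work, as an engineer would, in place of code of your own. Each camera call takes 0.05 s, during which the arm holds its last target.

## Task

Lay the walnut blank in the channel of the routing jig and slide it end-on under the template until you feel it fully home on the hidden stop, gently enough that the stop is not shoved out of its setting. Then close the red-handled toggle clamp firmly down onto the blank and let go of everything. Leave the other things on the bench where they are.

Things in the scene. Friction and masses are not known exactly. Their poses are not given: they have to be found in the camera images.
- blank_center (a point): Centre (half-way up) of the loose walnut blank: a dark brown bar 40 wide (its x) x 260 long (its y) x 45 high (z), about 0.28 to 0.44 kg, starting flat on the bench on the robot's side of the jig, its long side roughly along the jig's channel. Both ends are alike.
- jig_mouth (a point): On the channel floor (15 mm above the bench), middle of the tunnel mouth of the fixed plywood jig. y points along the channel INTO the tunnel, z up, -x is the clamp's and robot's side. From y = -290 mm to 0 the channel is open above, 52 mm wide between low dark cheeks, 14 mm above its floor, sloping outward at the top. At y = 0 to 118 mm it is a tunnel of that width, 53 mm high.
- template_top (a point): Middle of the top face of the tan MDF template, 130 x 130 mm, that roofs the tunnel and hides the stop; 80 mm above the bench, 65 mm beyond the mouth; axes as the jig's.
- plunger (a joint): Hidden stop's sprung face: 0 untouched, 0.004 m pressed fully home by the blank; light spring, under 1 N, then solid. The blank's leading end comes home 40 to 85 mm inside the mouth, a different place each time, so 175 mm or more of it stays outside. Sliding the blank takes about 1 to 6 N of wood friction, which holds it there when let go.
- stop (a joint): How far the hidden stop's block has been shoved out of its setting along the tunnel, in m: 0 as set. Friction holds it: it yields to more than about 22 N and does not come back.
- clamp (a joint): Toggle clamp angle, rad: 0 when its red pad just rests on the blank in the channel; grows as it opens. Starts at 1.6 to 1.8: arm upright, red handle lying back about level towards -x. Stays where left; stiff hinge, 0.25 N m (3 N at the grip). With no blank below it goes on to -0.1.
- clamp_hinge (a point): The clamp's hinge axis, along the jig's y: 66 mm to the -x side of the channel's middle line, 40 mm before the mouth, 75 mm above the bench, between two fixed steel plates 36 mm over all. The steel arm is 20 mm wide, 66 long; its round red pad is 62 mm from the hinge.
- clamp_grip (a point): Grip point on the red handle, 85 mm from the hinge, 20 mm from its end; the handle is 22 mm wide (along jig y), 15 thick. At joint angle q it lies, from the hinge, 85 mm x cos(80 deg + q) along jig x and 85 mm x sin(80 deg + q) up: nearly upright when closed.
- glue_center (a point): Yellow glue bottle, 56 mm across and 160 high, centre; leave it.
- jar_center (a point): Amber jar of small parts with a dark lid, 64 mm across and 80 high, centre; leave it.
- offcut_center (a point): Mid-brown wooden offcut 60 x 90 x 30 high, centre; leave it.
- driver_center (a point): Screwdriver lying on the bench, near its middle; leave it.
- mallet_center (a point): Hammer lying on the bench, near its middle; leave it.

How it is judged:
On the way:
1. the blank lies in the channel with its end fully home on the stop, the clamp still open (x of blank_center in the frame of jig_mouth between -0.01 and 0.01 m and z of blank_center in the frame of jig_mouth between 0.018 and 0.028 m and y of blank_center in the frame of jig_mouth between -0.11 and -0.03 m and angle between the y axis of blank_center and the y axis of jig_mouth, either way round below 0.08 rad and value of joint plunger above 0.0028 m and value of joint stop below 0.005 m and value of joint clamp above 0.6 rad), for 0.2 s.
At the end, for the whole second after the job is handed in: Blank flat in the channel (within 10 mm of its middle line and 0.08 rad, centre 30 to 110 mm before the mouth), its end home (sprung face pressed 2.8 mm or more), the stop shoved no more than 5 mm, the clamp closed on the blank (-0.04 to 0.035 rad) (x of blank_center in the frame of jig_mouth between -0.01 and 0.01 m and z of blank_center in the frame of jig_mouth between 0.018 and 0.028 m and y of blank_center in the frame of jig_mouth between -0.11 and -0.03 m and angle between the y axis of blank_center and the y axis of jig_mouth, either way round below 0.08 rad and value of joint plunger above 0.0028 m and value of joint stop below 0.005 m and value of joint clamp between -0.04 and 0.035 rad); the robot touches nothing.
It fails at once if the stop is shoved more than 5 mm out of its setting (value of joint stop above 0.005 m).
It fails at once if a bystander (glue, jar, offcut, screwdriver, hammer) is moved more than 30 mm (distance of any of glue_center, jar_center, offcut_center, driver_center, mallet_center from where it was at the start of the episode above 0.03 m).
It also fails if it takes over 72 s, if anything falls off the work surface, if the arm or the gripper's body presses on something with over 40 N, if the wrist force passes 120 N, or if a joint passes its speed limit or range.

## Working session

There is one attempt and no reset: what is moved stays moved. The work goes in short steps, Python scripts to look and compute and a tool call to move; the robot and the scene stay as the last step left them, time stands still between calls to the robot, and variables do not carry over. Pictures are saved under pics/ and viewed, and the job is handed in when it is done.

Besides the shell and the picture viewer there is one more tool, called in YAML: its name, and indented under it one key for each argument. servo_tool: Moves the arm, as the interface text tells. Its arguments: {"type":"object","properties":{"targets":{"type":"string"},"hand":{"type":"number"},"squeeze":{"type":"number"}},"required":["targets"]}

```bash
mkdir -p pics; ls; python3 - <<'E'
from cell import telemetry,cams,robot
import cv2
print(telemetry.observe())
for n in ("scene","top"):
    p=cams.read_camera(n); cv2.imwrite(f"pics/{n}0.png",p["color"][:,:,::-1])
    print(n,p["K"],p["k1"],p["R"],p["t"])
    for q in ["blank_center","template_top","clamp","clamp_grip","glue_center","jar_center","offcut_center","driver_center","mallet_center"]:
        r=cams.cut_out(p,q)
        print(q,[(round(d["score"],2),[round(float(v)) for v in d["extent"]]) for d in r[:2]])
E
```

```text
pics
{'time': 0.0, 'qpos': array([ 1.11802966e+00,  3.42705300e-01,  1.52501224e+00,  2.70348687e-05,
        1.27538278e+00, -1.45952561e-01]), 'qvel': array([-0.00026149, -0.00110123, -0.00036559,  0.00028748,  0.00079459,
        0.00107409]), 'joint_efforts': array([ 1.43465910e-03, -4.31253576e+01, -2.44216543e+01,  7.19026546e-02,
        5.62112918e-02, -1.76619919e-04]), 'tool_pos': array([0.15834227, 0.50015557, 0.24005565]), 'tool_rot': array([-3.14010478e+00, -2.44843885e-04,  2.83477047e+00]), 'contact_force': array([ 0.79993276, -0.55997994, -0.07071481]), 'torque': array([0.01898021, 0.02242123, 0.00735267]), 'opening': 0.09166592169375319}
scene [[517.51737329   0.         316.59005379]
 [  0.         517.51737329 246.16738831]
 [  0.           0.           1.        ]] -0.038582042444479846 [[-0.79174868  0.61082132 -0.00559776]
 [ 0.49390973  0.6347616  -0.59424817]
 [-0.3594262  -0.47325999 -0.80426226]] [ 0.4589878  -0.20510978  1.51246329]
blank_center [(0.79, [334, 225, 71, 81])]
template_top [(0.63, [336, 326, 159, 163])]
clamp []
clamp_grip [(0.73, [381, 295, 4
[... 313 characters left out ...]
          0.           1.        ]] -0.1042574610655571 [[-6.00499492e-02 -9.98195287e-01 -4.14534468e-04]
 [-9.76750285e-01  5.88454587e-02 -2.06145804e-01]
 [ 2.05798164e-01 -1.19741484e-02 -9.78521198e-01]] [0.01951099 0.59992553 1.13454165]
blank_center [(0.84, [356, 299, 104, 21]), (0.47, [284, 167, 23, 44])]
template_top [(0.6, [262, 251, 165, 97])]
clamp [(0.77, [245, 274, 11, 49]), (0.34, [142, 264, 38, 34])]
clamp_grip [(0.93, [244, 276, 18, 57])]
glue_center [(0.56, [282, 169, 22, 38])]
jar_center []
offcut_center [(0.56, [141, 263, 40, 36]), (0.54, [283, 168, 20, 41])]
driver_center [(0.68, [197, 346, 12, 64])]
mallet_center [(0.78, [472, 281, 34, 99]), (0.26, [143, 263, 41, 33])]
```

View pics/scene0.png

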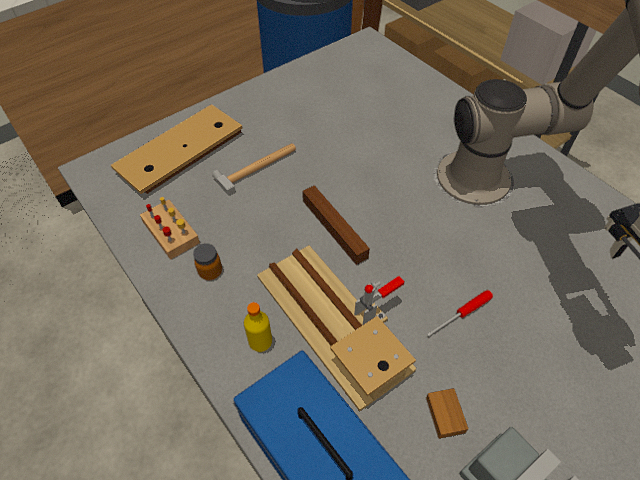

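View pics/top0.png

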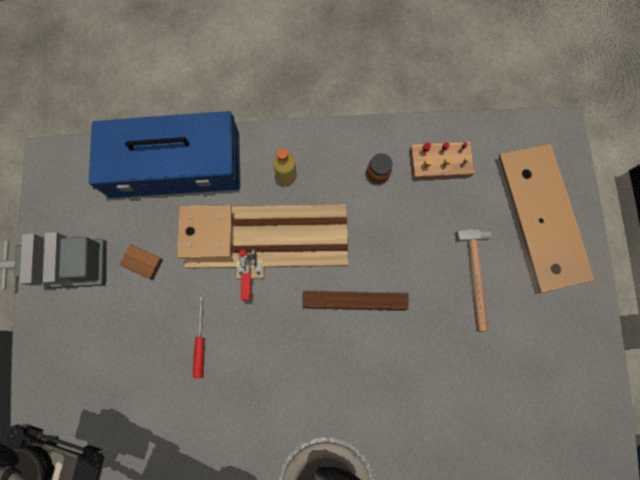

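```bash
cat > h.py <<'E'
from cell import telemetry,cams,robot
import cv2, numpy as np
def ray(p,uv):
    K,k=p["K"],p["k1"]
    d=(np.atleast_2d(np.asarray(uv,float))-K[:2,2])/[K[0,0],K[1,1]]
    u=d.copy()
    for _ in range(20): u=d/(1+k*(u**2).sum(1,keepdims=True))
    return np.c_[u,np.ones(len(u))]@p["R"]
def w(p,uv,z):
    r=ray(p,uv); c=-p["R"].T@p["t"]
    return c+r*((z-c[2])/r[:,2:])
def px(p,X):
    X=np.atleast_2d(X); c=X@p["R"].T+p["t"]; s=c[:,:2]/c[:,2:]
    s=s*(1+p["k1"]*(s**2).sum(1,keepdims=True)); return s*[p["K"][0,0],p["K"][1,1]]+p["K"][:2,2]
def zoom(p,c,r,wd,ht,s,name):
    im=p["color"][r:r+ht,c:c+wd,::-1]; cv2.imwrite("pics/"+name,cv2.resize(im,None,fx=s,fy=s,interpolation=cv2.INTER_CUBIC))
E
python3 - <<'E'
from h import *
p=cams.read_camera("top"); s=cams.read_camera("scene")
zoom(p,165,190,200,130,4,"tz.png"); zoom(p,290,270,130,60,6,"tb.png")
zoom(s,250,240,180,170,3.5,"sz.png") if 0 else zoom(s,250,240,170,150,4,"sz.png")
for pic,n in((p,"top"),(s,"scene")):
    r=cams.cut_out(pic,"blank_center")[0]["region"]
    c=max(cv2.findContours(r.astype(np.uint8),0,1)[0],key=cv2.contourArea)[:,0]
    print(n,cv2.minAreaRect(c), cv2.boxPoints(cv2.minAreaRect(c)))
    print(w(pic,cv2.boxPoints(cv2.minAreaRect(c)),0.045).round(4))
E
```

```text
top ((355.0163269042969, 299.8296813964844), (106.23667907714844, 17.506988525390625), 1.3971812725067139) [[301.70035 307.28537]
 [302.12723 289.7836 ]
 [408.3323  292.374  ]
 [407.90543 309.87576]]
[[ 0.4339  0.0328  0.045 ]
 [ 0.4765  0.0294  0.045 ]
 [ 0.454  -0.2304  0.045 ]
 [ 0.4115 -0.2254  0.045 ]]
scene ((334.5849609375, 224.86422729492188), (92.75674438476562, 21.429004669189453), 48.73139953613281) [[295.94098 197.07224]
 [312.04755 182.93787]
 [373.22894 252.65622]
 [357.12238 266.7906 ]]
[[ 0.481  -0.2194  0.045 ]
 [ 0.4146 -0.2343  0.045 ]
 [ 0.4386  0.0496  0.045 ]
 [ 0.4981  0.0575  0.045 ]]
```

View pics/tz.png

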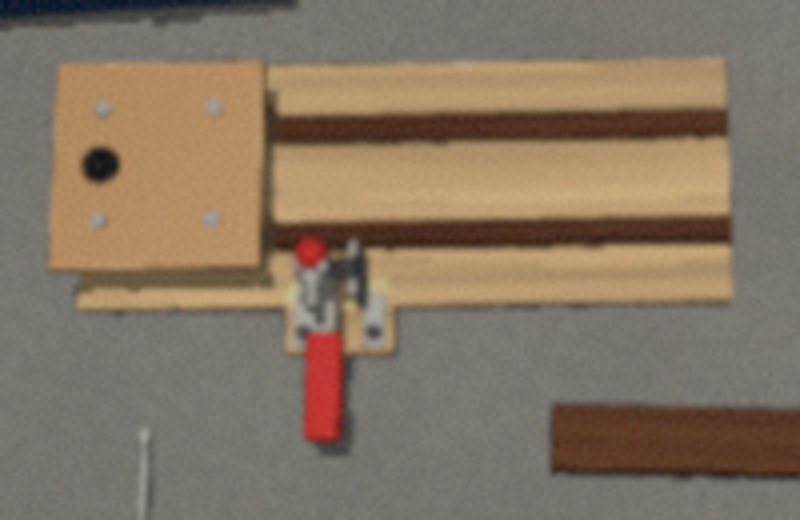

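View pics/tb.png

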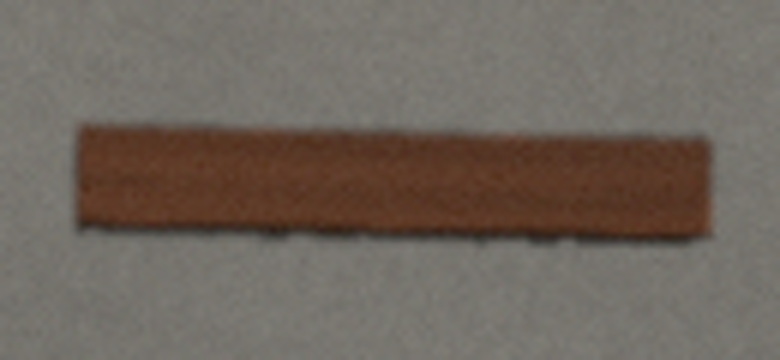

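View pics/sz.png

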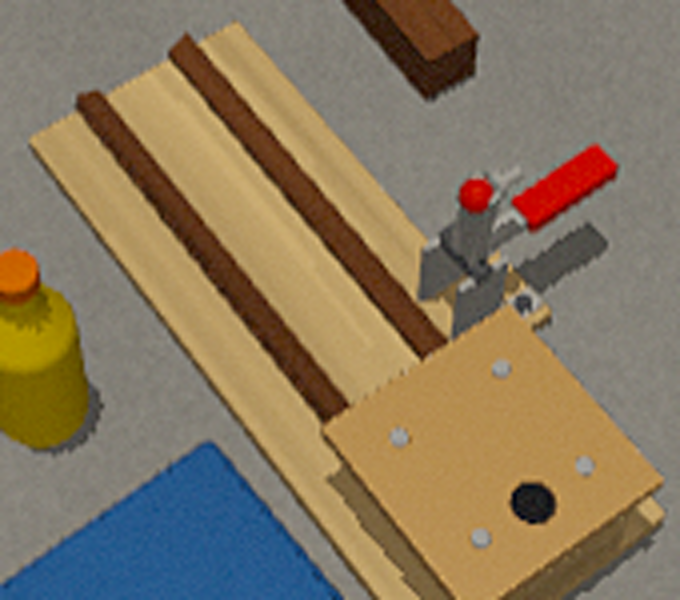

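```bash
python3 - <<'E'
from h import *
p=cams.read_camera("top"); s=cams.read_camera("scene")
print("campos",-p["R"].T@p["t"],-s["R"].T@s["t"])
f=lambda a:np.array([165,190])-.375+np.array(a)/4.
T=w(p,f([(58,64),(266,62),(264,270),(50,268)]),.08); print("templ top",T.round(4),T.mean(0))
g=lambda a:np.array([250,240])-.375+np.array(a)/4.
print("scene templ",w(s,g([(508,308),(323,430),(662,483)]),.08).round(4))
print("upper cheek lo edge z.015",w(p,f([(280,142),(500,139),(725,136)]),.015).round(4))
print("lower cheek up edge z.029",w(p,f([(280,227),(500,222),(728,217)]),.029).round(4))
print("  .015",w(p,f([(280,227),(500,222),(728,217)]),.015).round(4))
b=lambda a:np.array([290,270])-.417+np.array(a)/6.
print("blank top",w(p,b([(78,126),(711,139),(711,235),(78,224)]),.045).round(4))
r=cams.cut_out(p,"clamp_grip")[0]["region"]; 
print("handle end",w(p,f([(305,440),(340,440),(307,335),(343,335)]),.075).round(4), "pad",w(p,f([(311,250)]),.14).round(4))
E
```

```text
campos [ 0.35366248 -0.00224194  1.23385328] [1.00832764 0.56562465 1.09710034]
templ top [[0.6991 0.323  0.08  ]
 [0.6921 0.1928 0.08  ]
 [0.5618 0.1969 0.08  ]
 [0.5707 0.3279 0.08  ]] [0.63092631 0.26015135 0.08      ]
scene templ [[0.5674 0.2031 0.08  ]
 [0.6945 0.1977 0.08  ]
 [0.5727 0.3311 0.08  ]]
upper cheek lo edge z.015 [[ 0.6569  0.1958  0.015 ]
 [ 0.6502  0.0534  0.015 ]
 [ 0.6435 -0.0917  0.015 ]]
lower cheek up edge z.029 [[ 0.598   0.1949  0.029 ]
 [ 0.5929  0.0554  0.029 ]
 [ 0.5875 -0.0888  0.029 ]]
  .015 [[ 0.6009  0.1972  0.015 ]
 [ 0.5957  0.056   0.015 ]
 [ 0.5902 -0.0898  0.015 ]]
blank top [[ 0.4745  0.0284  0.045 ]
 [ 0.4532 -0.2297  0.045 ]
 [ 0.4142 -0.2261  0.045 ]
 [ 0.4347  0.0306  0.045 ]]
handle end [[0.4584 0.1759 0.075 ]
 [0.4572 0.155  0.075 ]
 [0.5214 0.1728 0.075 ]
 [0.5202 0.151  0.075 ]] pad [[0.561  0.1592 0.14  ]]
```

servo_tool:
  targets: "0 0 0 0.168;0 0 0 0.168;0 0 0 0.168;0 0 0 0.168;0 0 0 0.168;0 0 0 0.168;0 0 0 0.168;0 0 0 0.168"
  hand: 1
  squeeze: 40

```text
time: 2.35
tool_pos: [0.1585, 0.5005, 0.2407]
tool_rot: [-3.142, 0.0, 1.447]
contact_force: [0.3, 0.2, -0.4]
opening: 0.0917
```

```bash
cat >> h.py <<'E'
from scipy.spatial.transform import Rotation as Ro
def rel(goal,yaw=None):
    o=telemetry.observe(); R=Ro.from_euler("xyz",o["tool_rot"]).as_matrix()
    d=R.T@(np.array(goal)-o["tool_pos"])*1000
    t=None if yaw is None else ((o["tool_rot"][2]-yaw+np.pi/2)%np.pi-np.pi/2)
    print("t",round(o["time"],2),"pos",o["tool_pos"].round(4),"rot",o["tool_rot"].round(3),"shift mm",d.round(1),"turn",t,"F",o["contact_force"].round(1),"op",round(o["opening"],4))
E
python3 -c "
from h import *
rel([.444,-.099,.2],1.49)"
```

```text
t 2.35 pos [0.1585 0.5005 0.2407] rot [-3.142  0.     1.447] shift mm [-559.7  357.2   40.7] turn -0.042766904651874826 F [ 0.3  0.2 -0.4] op 0.0917
```

servo_tool:
  targets: "-46 30 0 0;-46 30 0 0;-46 30 0 0;-46 30 0 0;-46 30 0 0;-46 30 0 0;-46 30 0 0;-46 30 0 0;-46 30 0 0;-46 30 0 0;-46 30 0 0;-46 30 0 0;0 0 0 0"

```text
time: 3.98
tool_pos: [0.4568, -0.1104, 0.2424]
tool_rot: [3.131, -0.003, 1.447]
contact_force: [-1.3, 0.9, -0.6]
opening: 0.0919
```

```bash
python3 -c "
from h import *
rel([.444,-.099,.2],1.49)
p=cams.read_camera('wrist'); cv2.imwrite('pics/w1.png',p['color'][:,:,::-1])
print(-p['R'].T@p['t'])
for z in (.045,):
  print(px(p,[[.4745,.0284,z],[.4532,-.2297,z],[.4142,-.2261,z],[.4347,.0306,z]]))
"
```

```text
t 3.98 pos [ 0.4568 -0.1104  0.2424] rot [ 3.131e+00 -3.000e-03  1.447e+00] shift mm [  9.6 -14.5  42.3] turn -0.043362646526597715 F [-1.3  0.9 -0.6] op 0.0919
[ 0.46548877 -0.03031797  0.38754756]
[[314.50721507  46.56437429]
 [325.23497301 321.27501807]
 [287.4936015  322.50741895]
 [267.09017372  50.13417027]]
```

View pics/w1.png

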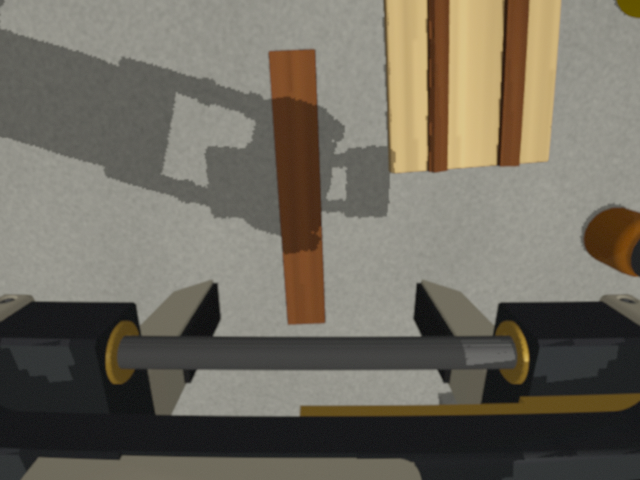

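servo_tool:
  targets: "10 -15 20 -0.043;0 0 30 0;0 0 30 0;0 0 30 0;0 0 20 0;0 0 0 0"

```text
time: 4.78
tool_pos: [0.4403, -0.0885, 0.1105]
tool_rot: [3.132, -0.005, 1.499]
contact_force: [-0.1, 0.0, -0.8]
opening: 0.0917
```

```bash
python3 -c "
from h import *
rel([.444,-.099,.034],1.49)"
```

```text
t 4.78 pos [ 0.4403 -0.0885  0.1105] rot [ 3.132 -0.005  1.499] shift mm [-10.6   3.7  76.5] turn 0.00907987314088321 F [-0.1  0.  -0.8] op 0.0917
```

servo_tool:
  targets: "-8 4 20 0.009;-3 0 20 0;0 0 20 0;0 0 15 0;0 0 0 0"

```text
time: 5.4
tool_pos: [0.447, -0.097, 0.0396]
tool_rot: [3.123, -0.003, 1.495]
contact_force: [0.0, -1.1, 0.5]
opening: 0.0914
```

```bash
python3 -c "
from h import *
rel([.444,-.099,.034],1.49)"
```

```text
t 5.4 pos [ 0.447  -0.097   0.0396] rot [ 3.123e+00 -3.000e-03  1.495e+00] shift mm [-2.2 -2.9  5.6] turn 0.0046395125313660746 F [ 0.  -1.1  0.5] op 0.0914
```

servo_tool:
  targets: "-2 -3 6 0;0 0 0 0"

```text
time: 5.65
tool_pos: [0.4447, -0.0987, 0.0351]
tool_rot: [3.12, -0.003, 1.496]
contact_force: [0.1, 0.4, 0.6]
opening: 0.0916
```

servo_tool:
  targets: "0 0 0 0;0 0 0 0;0 0 0 0;0 0 0 0;0 0 0 0;0 0 0 0"
  hand: 0.3
  squeeze: 45

```text
time: 6.4
tool_pos: [0.4449, -0.0989, 0.0362]
tool_rot: [3.12, -0.002, 1.495]
contact_force: [-2.0, -0.2, 2.6]
opening: 0.0401
```

servo_tool:
  targets: "0 0 -20 0;0 0 -25 0;0 0 -25 0;0 0 -25 0;0 0 -15 0;0 0 0 0"

```text
time: 7.15
tool_pos: [0.4397, -0.0978, 0.1461]
tool_rot: [3.128, -0.005, 1.495]
contact_force: [0.6, -0.1, -4.5]
opening: 0.0398
```

```bash
python3 -c "
from h import *
rel([.6215,.032,.14],1.53)
p=cams.read_camera('scene'); zoom(p,250,120,200,150,4,'s2.png')
p=cams.read_camera('wrist'); cv2.imwrite('pics/w2.png',p['color'][:,:,::-1])"
```

```text
t 7.15 pos [ 0.4397 -0.0978  0.1461] rot [ 3.128 -0.005  1.495] shift mm [143.1 171.3   9.2] turn -0.03489590063356496 F [ 0.6 -0.1 -4.5] op 0.0398
```

View pics/s2.png

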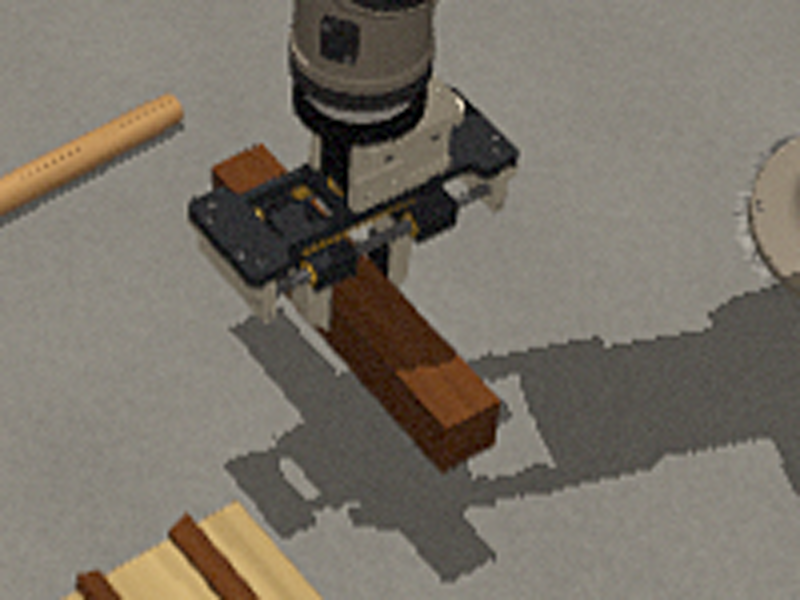

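View pics/w2.png

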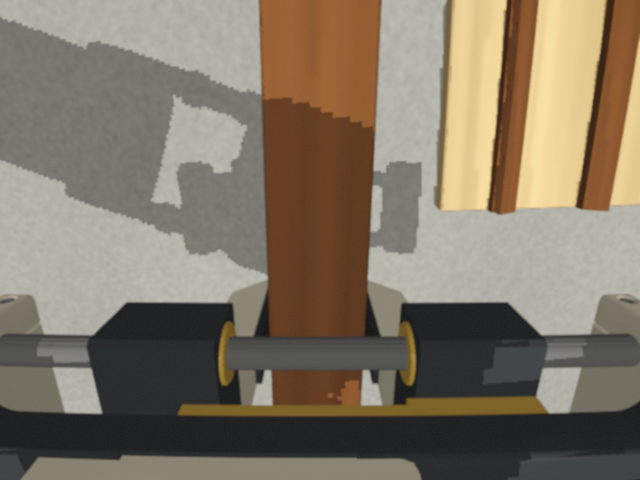

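The blank hangs level in the jaws (wrist view: centred at column ~318, between the pads). Moving across over the channel.

servo_tool:
  targets: "0 30 0 -0.035;0 35 0 0;0 35 0 0;0 35 0 0;0 30 0 0;30 4 0 0;35 0 0 0;35 0 0 0;30 0 0 0;0 0 0 0"

```text
time: 8.5
tool_pos: [0.6115, 0.0292, 0.1284]
tool_rot: [-3.125, -0.011, 1.529]
contact_force: [-0.3, -0.5, -4.0]
opening: 0.0399
```

```bash
python3 -c "
from h import *
rel([.6215,.032,.14],1.53)"
```

```text
t 8.5 pos [0.6115 0.0292 0.1284] rot [-3.125 -0.011  1.529] shift mm [  3.3   9.7 -11.7] turn -0.0014399939320244304 F [-0.3 -0.5 -4. ] op 0.0399
```

servo_tool:
  targets: "3 10 0 0;0 0 0 0;0 0 0 0"

```text
time: 8.88
tool_pos: [0.6218, 0.0303, 0.1258]
tool_rot: [-3.121, -0.01, 1.527]
contact_force: [-0.6, -0.2, -3.3]
opening: 0.0396
```

```bash
python3 -c "
from h import *
rel([.6215,.032,.14],1.53)
p=cams.read_camera('wrist'); cv2.imwrite('pics/w3.png',p['color'][:,:,::-1]); print(-p['R'].T@p['t'])
p=cams.read_camera('top'); zoom(p,165,190,200,130,4,'t3.png')
p=cams.read_camera('scene'); zoom(p,230,190,200,150,4,'s3.png')"
```

```text
t 8.88 pos [0.6218 0.0303 0.1258] rot [-3.121 -0.01   1.527] shift mm [  1.9  -0.7 -14.2] turn -0.0028220446659139586 F [-0.6 -0.2 -3.3] op 0.0396
[0.62837042 0.10955195 0.27150493]
```

View pics/w3.png

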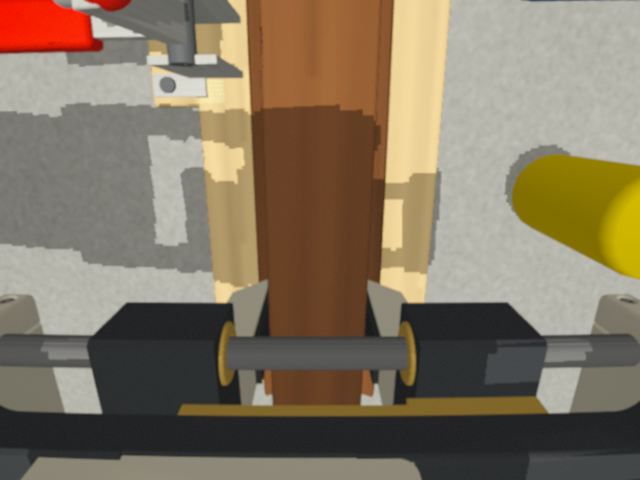

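View pics/s3.png

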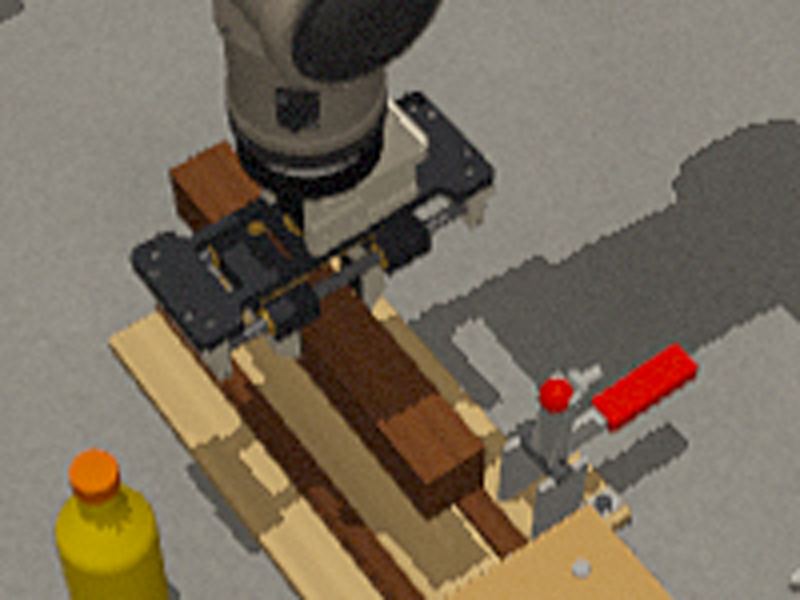

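View pics/t3.png

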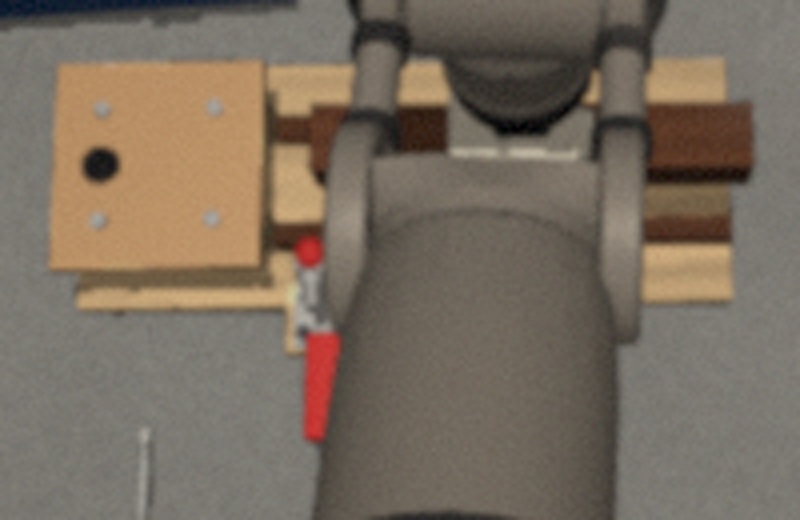

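servo_tool:
  targets: "2 0 20 -0.003;0 0 20 0;0 0 15 0;0 0 8 0;0 0 0 0"

```text
time: 9.65
tool_pos: [0.6215, 0.0321, 0.063]
tool_rot: [-3.125, -0.01, 1.529]
contact_force: [-0.6, -0.2, -4.3]
opening: 0.0397
```

```bash
python3 -c "
from h import *
rel([.6215,.032,.051],1.53)
p=cams.read_camera('wrist'); cv2.imwrite('pics/w4.png',p['color'][:,:,::-1])
p=cams.read_camera('scene'); zoom(p,230,190,200,150,4,'s4.png')"
```

```text
t 9.65 pos [0.6215 0.0321 0.063 ] rot [-3.125 -0.01   1.529] shift mm [-0.2  0.2 12. ] turn -0.0012045741532131782 F [-0.6 -0.2 -4.3] op 0.0397
```

View pics/s4.png

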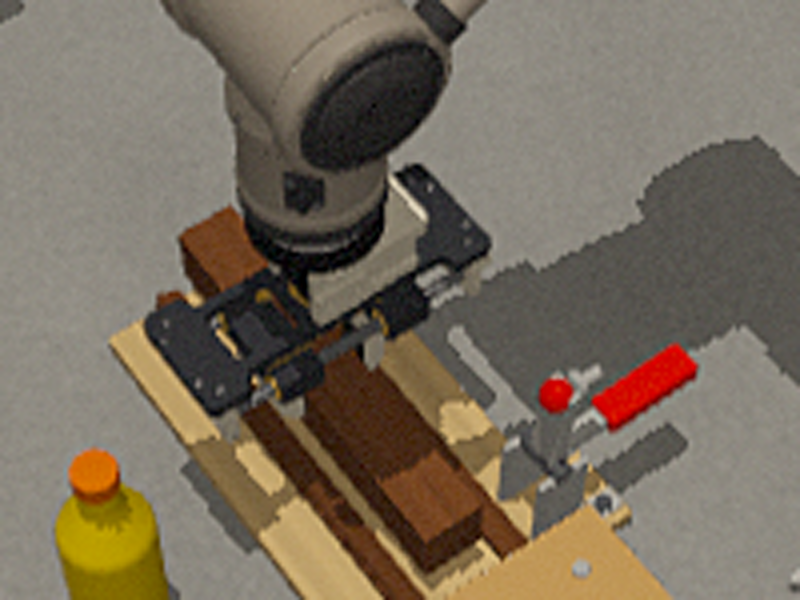

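View pics/w4.png

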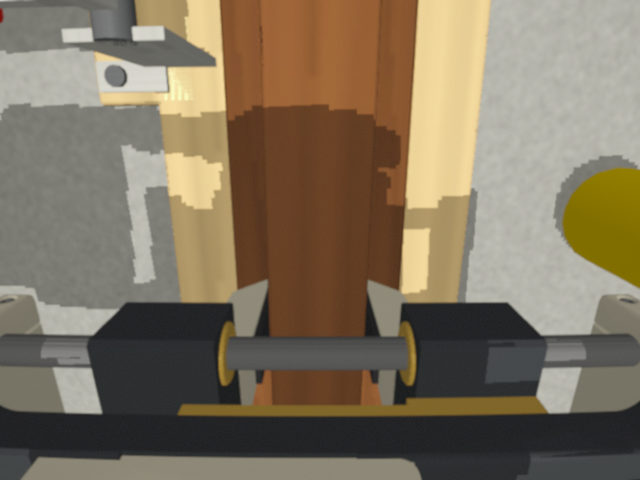

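The scene and wrist views show the blank centred between the cheeks (cheek strips 225–262 and 377–412 px at row 110). Lowering onto the floor.

servo_tool:
  targets: "0 0 5 0;0 0 4 0;0 0 2 0;0 0 0 0"

```text
time: 10.25
tool_pos: [0.6227, 0.0322, 0.0535]
tool_rot: [-3.129, -0.01, 1.529]
contact_force: [0.6, 0.7, -4.0]
opening: 0.0396
```

servo_tool:
  targets: "0 0 2 0;0 0 2 0;0 0 0 0"

```text
time: 10.62
tool_pos: [0.6231, 0.0322, 0.0523]
tool_rot: [-3.131, -0.01, 1.529]
contact_force: [-0.9, -0.6, -3.2]
opening: 0.0394
```

servo_tool:
  targets: "0 0 0 0;0 0 0 0;0 0 0 0;0 0 0 0"
  hand: 0.7

```text
time: 11.12
tool_pos: [0.6243, 0.0321, 0.0531]
tool_rot: [-3.134, -0.01, 1.529]
contact_force: [-0.3, 0.5, 0.2]
opening: 0.0644
```

```bash
python3 -c "
from h import *
rel([.619,-.048,.053],1.525)"
```

```text
t 11.12 pos [0.6243 0.0321 0.0531] rot [-3.134 -0.01   1.529] shift mm [-80.3  -2.   -0.7] turn 0.004369190533828782 F [-0.3  0.5  0.2] op 0.0644
```

servo_tool:
  targets: "-25 -1 0 0;-25 0 0 0;-20 0 0 0;-10 0 0 0;0 0 0 0"

```text
time: 11.75
tool_pos: [0.6202, -0.0496, 0.0522]
tool_rot: [-3.135, -0.01, 1.53]
contact_force: [0.3, 0.4, 0.5]
opening: 0.0642
```

```bash
python3 -c "
from h import *
rel([.619,-.048,.053],1.525)
p=cams.read_camera('wrist'); cv2.imwrite('pics/w5.png',p['color'][:,:,::-1])"
```

```text
t 11.75 pos [ 0.6202 -0.0496  0.0522] rot [-3.135 -0.01   1.53 ] shift mm [ 1.6 -1.3 -0.8] turn 0.005245903652871142 F [0.3 0.4 0.5] op 0.0642
```

View pics/w5.png

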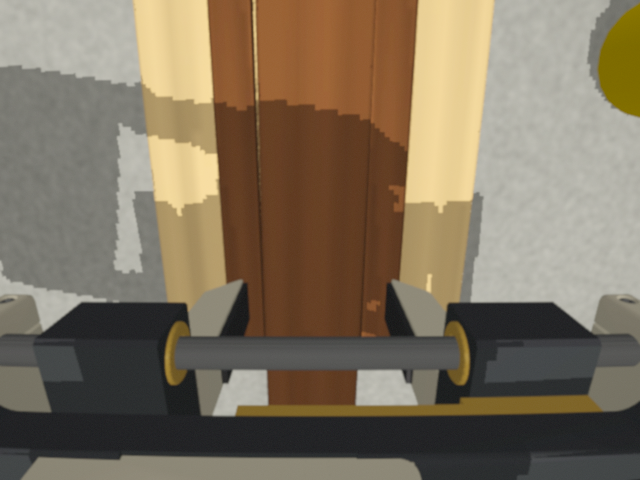

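servo_tool:
  targets: "0 0 0 0;0 0 0 0;0 0 0 0;0 0 0 0"
  hand: 0.3
  squeeze: 10

```text
time: 12.3
tool_pos: [0.62, -0.0474, 0.0521]
tool_rot: [-3.134, -0.01, 1.533]
contact_force: [-0.3, -1.5, -0.7]
opening: 0.04
```

servo_tool:
  targets: "8 0 0 0;8 0 0 0;8 0 0 0"

```text
time: 12.68
tool_pos: [0.621, -0.0225, 0.0521]
tool_rot: [-3.134, -0.01, 1.532]
contact_force: [-0.3, -1.4, -1.6]
opening: 0.0398
```

```bash
python3 -c "
from h import *
rel([.622,.02,.053],1.525)"
```

```text
t 12.68 pos [ 0.621  -0.0225  0.0521] rot [-3.134 -0.01   1.532] shift mm [42.5 -0.6 -0.4] turn 0.007317278747898115 F [-0.3 -1.4 -1.6] op 0.0398
```

servo_tool:
  targets: "8 0 0 0;8 0 0 0;8 0 0 0;6 0 0 0;0 0 0 0"

```text
time: 13.3
tool_pos: [0.6219, 0.0114, 0.0521]
tool_rot: [-3.133, -0.011, 1.534]
contact_force: [0.2, 0.4, -1.4]
opening: 0.0401
```

```bash
python3 -c "
from h import *
rel([.622,.02,.053],1.525)
p=cams.read_camera('wrist'); cv2.imwrite('pics/w6.png',p['color'][:,:,::-1])
p=cams.read_camera('scene'); zoom(p,230,190,200,150,4,'s6.png')"
```

```text
t 13.3 pos [0.6219 0.0114 0.0521] rot [-3.133 -0.011  1.534] shift mm [ 8.6 -0.3 -0.8] turn 0.00880563901717446 F [ 0.2  0.4 -1.4] op 0.0401
```

View pics/s6.png

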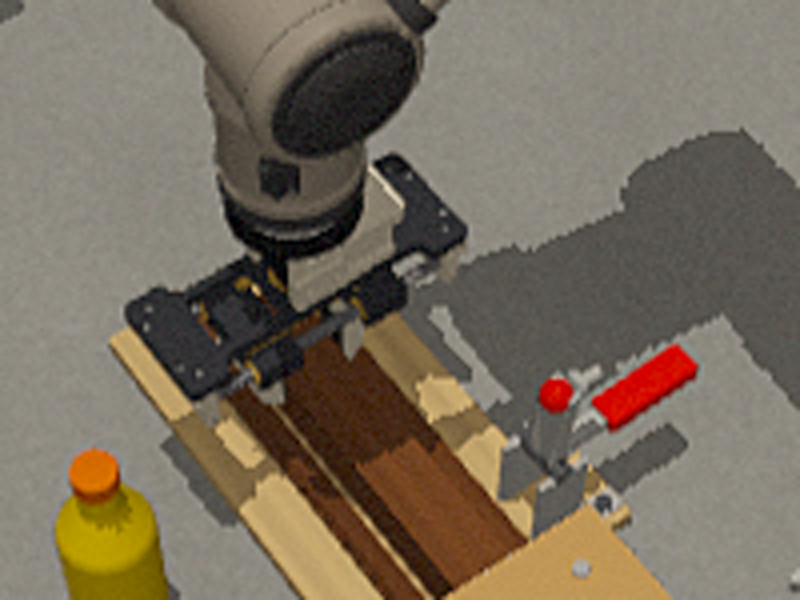

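View pics/w6.png

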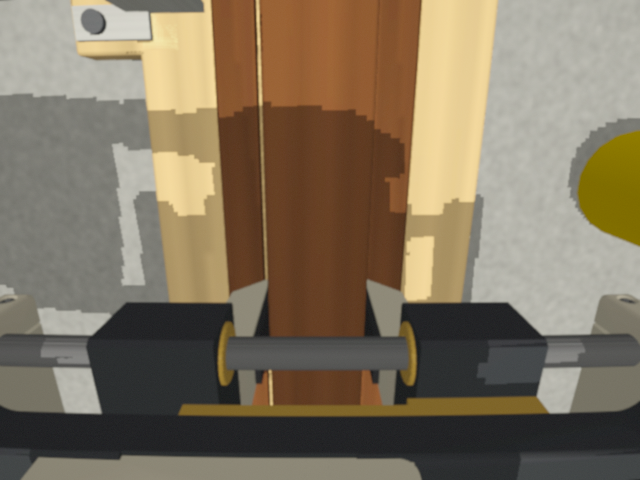

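The blank's end is in the tunnel (it meets the template edge near (480,560) in the zoom). Feeling forward slowly now.

servo_tool:
  targets: "3 0 0 0;3 0 0 0;3 0 0 0"

```text
time: 13.78
tool_pos: [0.6222, 0.0192, 0.0522]
tool_rot: [-3.133, -0.01, 1.532]
contact_force: [-0.6, -0.8, -1.9]
opening: 0.0398
```

servo_tool:
  targets: "3 0 0 0;3 0 0 0"

```text
time: 14.02
tool_pos: [0.6224, 0.0255, 0.0522]
tool_rot: [-3.133, -0.01, 1.532]
contact_force: [0.2, -1.7, -2.0]
opening: 0.0404
```

servo_tool:
  targets: "3 0 0 0;3 0 0 0"

```text
time: 14.28
tool_pos: [0.6226, 0.032, 0.0522]
tool_rot: [-3.133, -0.01, 1.532]
contact_force: [0.3, -2.2, -1.6]
opening: 0.0397
```

servo_tool:
  targets: "3 0 0 0;3 0 0 0"

```text
time: 14.52
tool_pos: [0.6229, 0.0384, 0.0522]
tool_rot: [-3.133, -0.01, 1.532]
contact_force: [0.7, -1.3, -2.1]
opening: 0.0403
```

servo_tool:
  targets: "2 0 0 0;2 0 0 0"

```text
time: 14.78
tool_pos: [0.6232, 0.04, 0.0525]
tool_rot: [-3.133, -0.005, 1.533]
contact_force: [-0.7, -11.3, -1.0]
opening: 0.0399
```

servo_tool:
  targets: "2 0 0 0;2 0 0 0"

```text
time: 15.02
tool_pos: [0.6236, 0.0401, 0.0528]
tool_rot: [-3.133, 0.001, 1.534]
contact_force: [-1.1, -8.2, -1.0]
opening: 0.0401
```

servo_tool:
  targets: "2 0 0 0;2 0 0 0"

```text
time: 15.28
tool_pos: [0.6237, 0.0401, 0.053]
tool_rot: [-3.133, 0.006, 1.533]
contact_force: [-1.0, -9.8, -1.7]
opening: 0.0398
```

servo_tool:
  targets: "0 0 0 0;0 0 0 0;0 0 0 0;0 0 0 0"
  hand: 0.7

```text
time: 15.78
tool_pos: [0.6242, 0.0413, 0.0538]
tool_rot: [-3.135, 0.005, 1.534]
contact_force: [-0.2, 0.7, 0.3]
opening: 0.0641
```

```bash
python3 -c "
from h import *
rel([.622,.02,.053],1.525)
p=cams.read_camera('wrist'); cv2.imwrite('pics/w7.png',p['color'][:,:,::-1])"
```

```text
t 15.78 pos [0.6242 0.0413 0.0538] rot [-3.135  0.005  1.534] shift mm [-21.3  -1.4   0.9] turn 0.008515391268844041 F [-0.2  0.7  0.3] op 0.0641
```

View pics/w7.png

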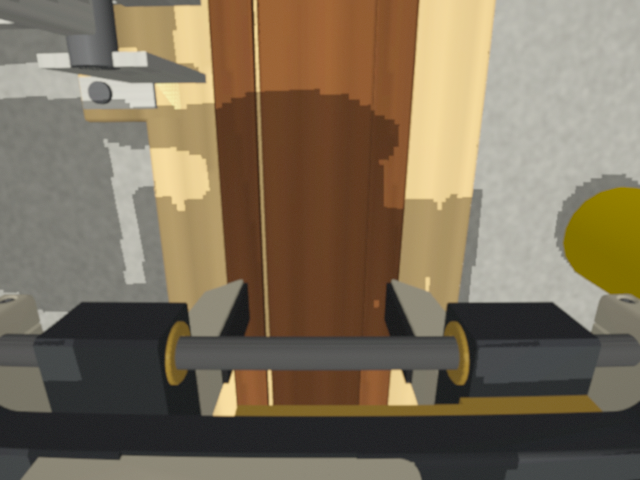

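servo_tool:
  targets: "0 0 -6 0;0 0 -20 0;0 0 -30 0;0 0 -40 0;0 0 -40 0;0 0 -30 0;0 0 0 -0.17;0 0 0 -0.17;0 0 0 -0.17;0 0 0 -0.17;0 0 0 -0.17;0 0 0 -0.17;0 0 0 -0.17;0 0 0 -0.17;0 0 0 -0.17;0 0 0 -0.04;0 0 0 0"

```text
time: 17.95
tool_pos: [0.6251, 0.0431, 0.2337]
tool_rot: [-3.138, 0.0, -3.126]
contact_force: [-0.0, -0.2, -0.6]
opening: 0.0641
```

```bash
python3 -c "
from h import *
rel([.476,.164,.2],3.097)
H=np.array([.5613,.160,.075]); xd=np.array([.999,-.045,0]); yd=np.array([.045,.999,0])
s=cams.read_camera('scene'); zoom(s,330,240,120,90,6,'s8.png'); zoom(s,230,190,200,150,4,'s8b.png')
for q in (1.6,1.7,1.8):
  a=np.radians(80)+q
  d=xd*np.cos(a)+np.array([0,0,np.sin(a)]); n=-xd*np.sin(a)+np.array([0,0,np.cos(a)]) 
  print(q,((px(s,[H+d*.105,H+d*.085,H+d*.04])-[330,240]+.4)*6).round())
"
```

```text
t 17.95 pos [0.6251 0.0431 0.2337] rot [-3.138  0.    -3.126] shift mm [147.3 123.3  33.2] turn 0.05989666451688258 F [-0.  -0.2 -0.6] op 0.0641
1.6 [[432. 225.]
 [392. 254.]
 [300. 321.]]
1.7 [[430. 239.]
 [391. 265.]
 [300. 326.]]
1.8 [[427. 253.]
 [388. 277.]
 [299. 331.]]
```

View pics/s8.png

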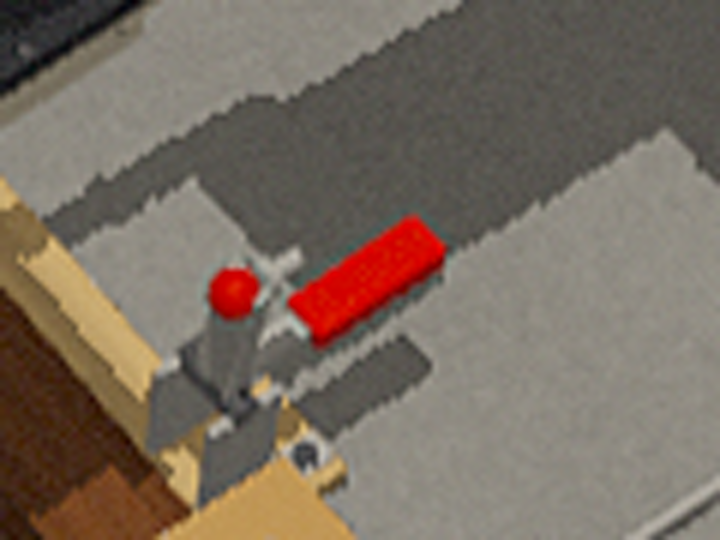

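View pics/s8b.png

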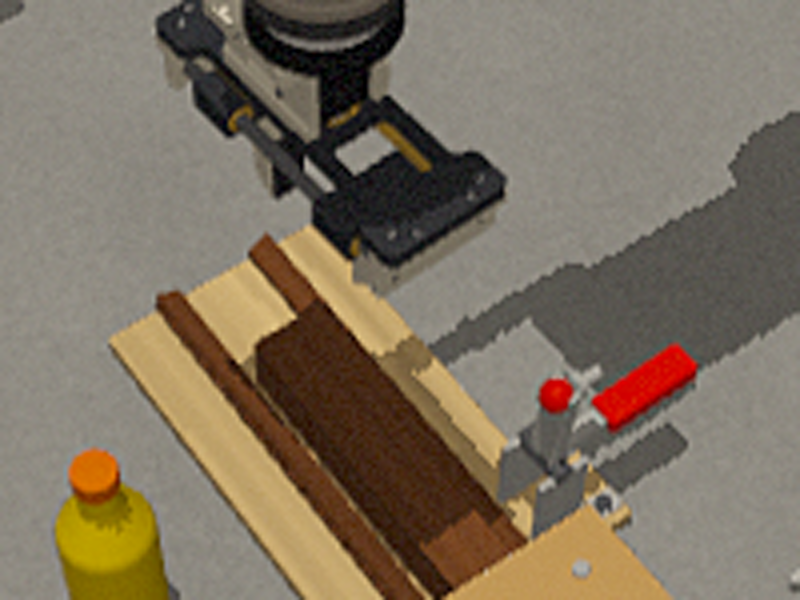

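servo_tool:
  targets: "30 25 0 0.06;30 25 0 0;30 25 0 0;30 25 0 0;25 20 0 0;0 0 0 0"
  hand: 0.55

```text
time: 18.75
tool_pos: [0.4806, 0.1714, 0.2339]
tool_rot: [-3.139, 0.002, 3.087]
contact_force: [0.6, 0.7, 0.6]
opening: 0.0501
```

```bash
python3 -c "
from h import *
rel([.476,.164,.073],3.097)
p=cams.read_camera('wrist'); cv2.imwrite('pics/w9.png',p['color'][:,:,::-1])"
```

```text
t 18.75 pos [0.4806 0.1714 0.2339] rot [-3.139e+00  2.000e-03  3.087e+00] shift mm [  4.6  -7.2 160.9] turn -0.01029044034038229 F [0.6 0.7 0.6] op 0.0501
```

View pics/w9.png

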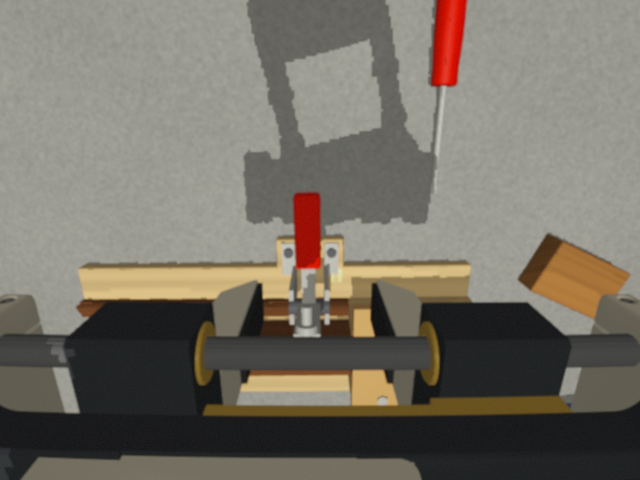

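```bash
python3 -c "
from h import *
p=cams.read_camera('wrist')
print(w(p,[[295,195],[320,195],[296,262],[321,262]],.085).round(4))"
```

```text
[[0.4578 0.1536 0.085 ]
 [0.4589 0.1735 0.085 ]
 [0.5151 0.1503 0.085 ]
 [0.5162 0.1713 0.085 ]]
```

servo_tool:
  targets: "3 -5 30 -0.01;1 -2 30 0;0 0 30 0;0 0 0 0"

```text
time: 19.35
tool_pos: [0.4829, 0.1598, 0.1422]
tool_rot: [-3.138, 0.008, 3.09]
contact_force: [-1.0, -1.5, 0.2]
opening: 0.0505
```

```bash
python3 -c "
from h import *
rel([.476,.164,.073],3.097)"
```

```text
t 19.35 pos [0.4829 0.1598 0.1422] rot [-3.138  0.008  3.09 ] shift mm [ 7.7  4.1 69.1] turn -0.00725085514463375 F [-1.  -1.5  0.2] op 0.0505
```

servo_tool:
  targets: "6 3 25 -0.01;0 0 25 0;0 0 15 0;0 0 0 0"

```text
time: 19.85
tool_pos: [0.4834, 0.1616, 0.0798]
tool_rot: [-3.14, 0.016, 3.096]
contact_force: [-0.3, 0.1, 0.6]
opening: 0.0505
```

```bash
python3 -c "
from h import *
rel([.477,.163,.073],3.097)
s=cams.read_camera('scene'); zoom(s,330,210,140,105,5.5,'s10.png')"
```

```text
t 19.85 pos [0.4834 0.1616 0.0798] rot [-3.14   0.016  3.096] shift mm [6.6 1.1 6.7] turn -0.0007739516494393861 F [-0.3  0.1  0.6] op 0.0505
```

View pics/s10.png

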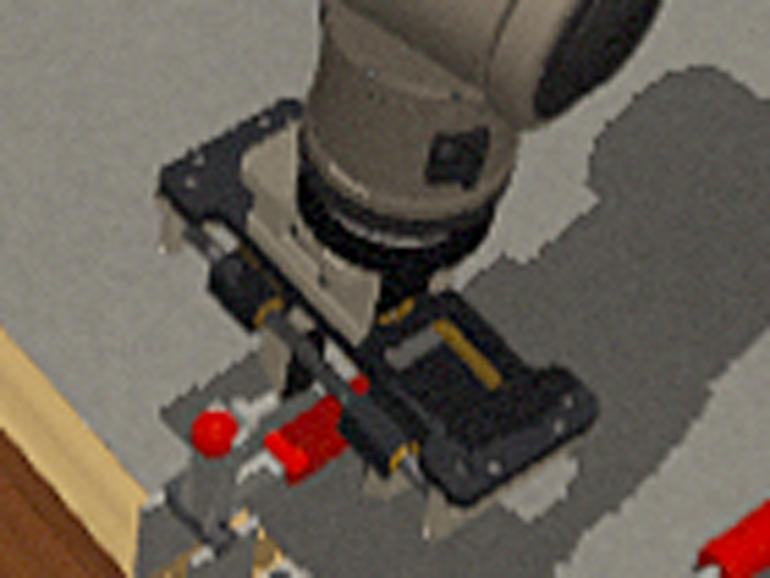

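Straddling the handle, clear of the clamp arm. Fine adjust, then grip.

servo_tool:
  targets: "6 1 6 0;1 0 1 0;0 0 0 0"

```text
time: 20.27
tool_pos: [0.4778, 0.1634, 0.075]
tool_rot: [-3.141, 0.021, 3.096]
contact_force: [-0.0, 0.1, -0.2]
opening: 0.0505
```

servo_tool:
  targets: "0 0 0 0;0 0 0 0;0 0 0 0;0 0 0 0"
  hand: 0.1
  squeeze: 15

```text
time: 20.78
tool_pos: [0.4781, 0.1631, 0.0755]
tool_rot: [-3.14, 0.022, 3.097]
contact_force: [0.3, -3.2, 0.4]
opening: 0.0222
```

```bash
cat >> h.py <<'E'
def arc(q):
    H=np.array([.5613,.160,.075]); a=np.radians(80)+q
    return H+.085*np.array([.999*np.cos(a),-.045*np.cos(a),np.sin(a)])+[0,0,-.005]
E
python3 -c "
from h import *
for q in (1.75,1.7,1.65,1.6,1.4,1.2,1,.8,.6,.4,.2,0): print(q,arc(q).round(4))
rel(arc(1.4))"
```

```text
1.75 [0.4764 0.1638 0.0696]
1.7 [0.4765 0.1638 0.0739]
1.65 [0.4768 0.1638 0.0781]
1.6 [0.4773 0.1638 0.0823]
1.4 [0.4814 0.1636 0.0988]
1.2 [0.4887 0.1633 0.1141]
1 [0.4989 0.1628 0.1276]
0.8 [0.5116 0.1622 0.1389]
0.6 [0.5263 0.1616 0.1474]
0.4 [0.5423 0.1609 0.1528]
0.2 [0.5591 0.1601 0.155 ]
0 [0.576  0.1593 0.1537]
t 20.77 pos [0.4781 0.1631 0.0755] rot [-3.14   0.022  3.097] shift mm [ -3.8   0.6 -23.2] turn None F [ 0.3 -3.2  0.4] op 0.0222
```

servo_tool:
  targets: "-0.8 0 -8.4 0;-1.6 0 -8.3 0;-2.4 0 -8.1 0;-3.2 0 -7.8 0;-4 0 -7.4 0"

```text
time: 21.4
tool_pos: [0.4897, 0.1625, 0.1169]
tool_rot: [-3.14, 0.021, 3.096]
contact_force: [3.6, -0.2, -8.5]
opening: 0.0219
```

```bash
python3 -c "
from h import *
rel(arc(1))
s=cams.read_camera('scene'); zoom(s,330,210,140,105,5.5,'s11.png')"
```

```text
t 21.4 pos [0.4897 0.1625 0.1169] rot [-3.14   0.021  3.096] shift mm [ -9.3   0.7 -10.6] turn None F [ 3.6 -0.2 -8.5] op 0.0219
```

View pics/s11.png

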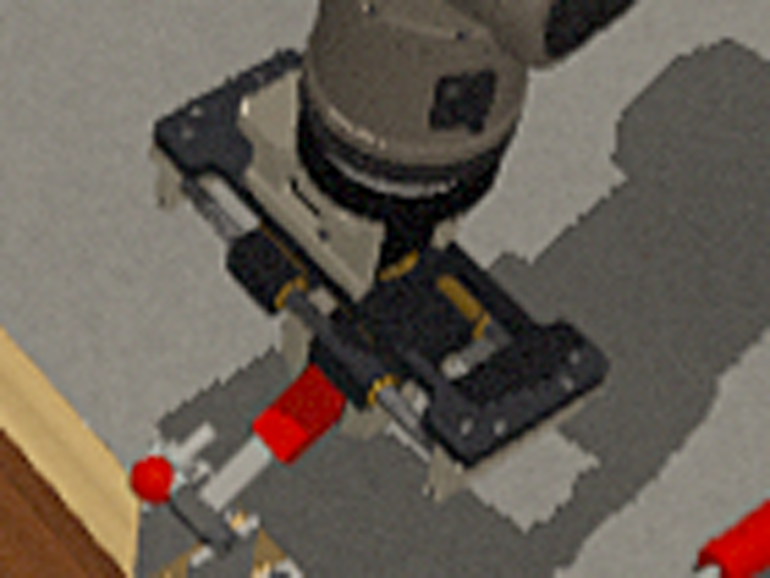

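servo_tool:
  targets: "-4.5 0 -5.5 0;-5 0 -5.5 0;-6.1 0 -6 0;-6.6 0 -5.3 0;-7.1 0 -4.6 0;-7.6 0 -3.9 0"

```text
time: 22.2
tool_pos: [0.5251, 0.161, 0.1497]
tool_rot: [-3.14, 0.012, 3.097]
contact_force: [-2.7, -0.0, -6.2]
opening: 0.0219
```

```bash
python3 -c "
from h import *
rel(arc(.4));rel(arc(.2))"
```

```text
t 22.2 pos [0.5251 0.161  0.1497] rot [-3.14   0.012  3.097] shift mm [-17.3   0.7  -2.9] turn None F [-2.7 -0.  -6.2] op 0.0219
t 22.2 pos [0.5251 0.161  0.1497] rot [-3.14   0.012  3.097] shift mm [-34.1   0.6  -4.8] turn None F [-2.7 -0.  -6.2] op 0.0219
```

servo_tool:
  targets: "-8 0 -1.2 0;-8 0 -1 0;-8 0 -1 0;-8 0 0 0"

```text
time: 22.7
tool_pos: [0.5578, 0.1595, 0.1572]
tool_rot: [-3.14, 0.011, 3.097]
contact_force: [-5.0, -1.0, 0.2]
opening: 0.0219
```

```bash
python3 -c "
from h import *
rel(arc(0));rel(arc(.1))
s=cams.read_camera('scene'); zoom(s,330,210,140,105,5.5,'s12.png')"
```

```text
t 22.7 pos [0.5578 0.1595 0.1572] rot [-3.14   0.011  3.097] shift mm [-18.2   0.6   3.7] turn None F [-5.  -1.   0.2] op 0.0219
t 22.7 pos [0.5578 0.1595 0.1572] rot [-3.14   0.011  3.097] shift mm [-9.8  0.6  2.6] turn None F [-5.  -1.   0.2] op 0.0219
```

View pics/s12.png

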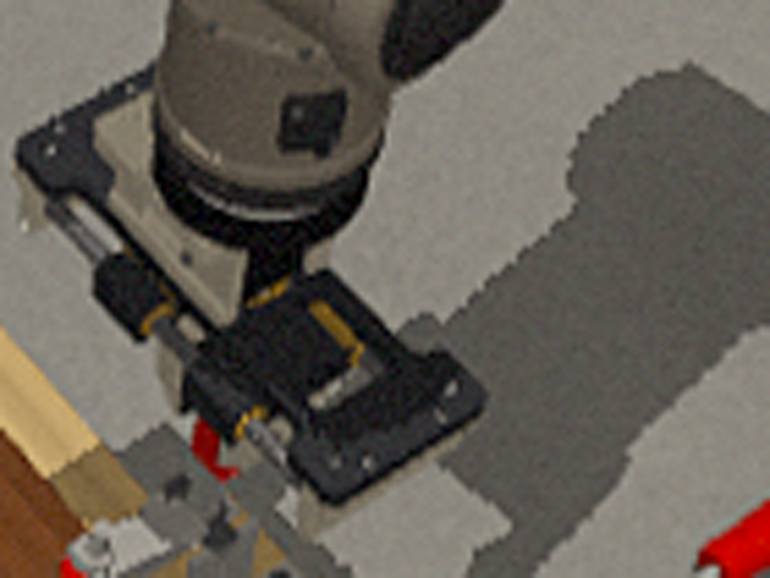

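servo_tool:
  targets: "-6 0 0.5 0;-5 0 0.5 0;-3 0 0.5 0"
  squeeze: 40

```text
time: 23.12
tool_pos: [0.5692, 0.1591, 0.1573]
tool_rot: [-3.14, 0.002, 3.096]
contact_force: [-8.7, -0.3, 3.5]
opening: 0.0216
```

servo_tool:
  targets: "-3 0 0 0;-3 0 0 0"

```text
time: 23.38
tool_pos: [0.5718, 0.159, 0.1571]
tool_rot: [-3.139, -0.007, 3.096]
contact_force: [-9.2, -0.5, 0.7]
opening: 0.0216
```

servo_tool:
  targets: "-3 0 0 0;-3 0 0 0"

```text
time: 23.62
tool_pos: [0.5743, 0.1588, 0.1568]
tool_rot: [-3.138, -0.017, 3.096]
contact_force: [-8.5, -0.3, 0.2]
opening: 0.0214
```

servo_tool:
  targets: "-3 0 0 0;-3 0 0 0"

```text
time: 23.88
tool_pos: [0.5769, 0.1587, 0.1565]
tool_rot: [-3.138, -0.026, 3.096]
contact_force: [-9.9, -0.9, 0.8]
opening: 0.0218
```

servo_tool:
  targets: "-4 0 0 0;-4 0 0 0"

```text
time: 24.12
tool_pos: [0.5814, 0.1585, 0.1558]
tool_rot: [-3.137, -0.036, 3.096]
contact_force: [-8.7, -0.9, -1.4]
opening: 0.0216
```

```bash
python3 -c "
from h import *
rel(arc(0))
s=cams.read_camera('scene'); zoom(s,300,230,140,105,5.5,'s13.png')
p=cams.read_camera('wrist'); cv2.imwrite('pics/w13.png',p['color'][:,:,::-1])"
```

```text
t 24.12 pos [0.5814 0.1585 0.1558] rot [-3.137 -0.036  3.096] shift mm [5.3 0.6 2.3] turn None F [-8.7 -0.9 -1.4] op 0.0216
```

View pics/s13.png

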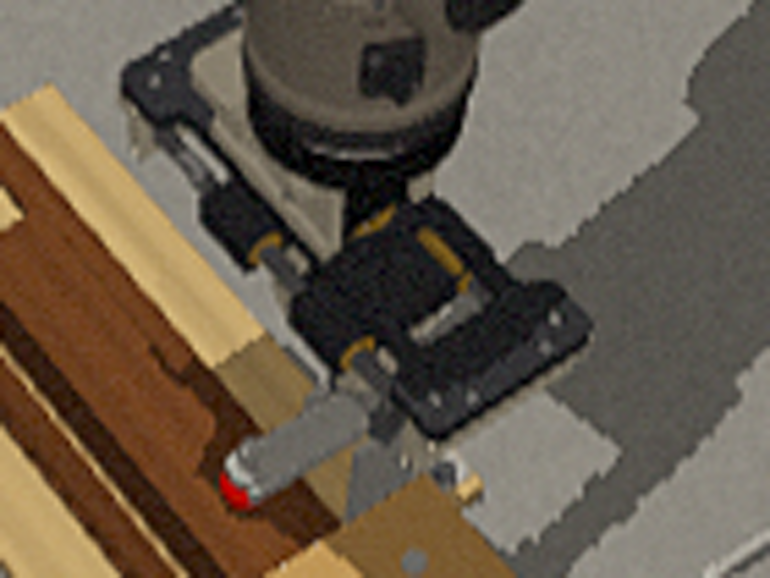

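View pics/w13.png

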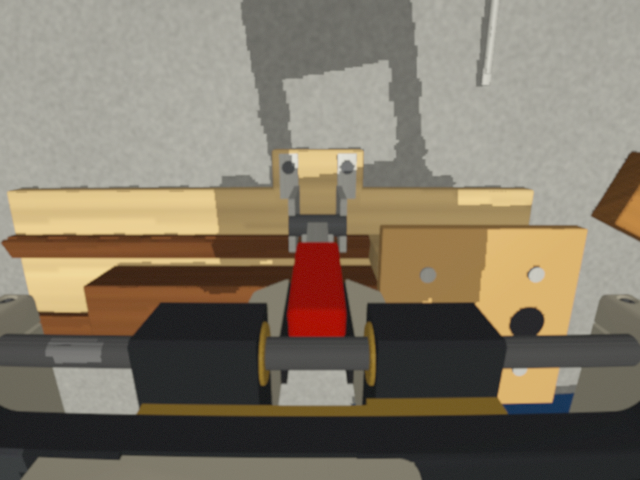

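servo_tool:
  targets: "-4 0 0 0;-4 0 0 0"
  squeeze: 25

```text
time: 24.48
tool_pos: [0.5868, 0.1583, 0.1549]
tool_rot: [-3.137, -0.043, 3.096]
contact_force: [-14.8, -1.4, 4.2]
opening: 0.0218
```

servo_tool:
  targets: "-5 0 0 0;-5 0 0 0"

```text
time: 24.72
tool_pos: [0.5875, 0.1583, 0.1546]
tool_rot: [-3.135, -0.067, 3.097]
contact_force: [-22.6, -1.7, 6.9]
opening: 0.0221
```

servo_tool:
  targets: "0 0 0 0;0 0 0 0;0 0 0 0"
  hand: 0.55

```text
time: 25.1
tool_pos: [0.5908, 0.1584, 0.157]
tool_rot: [-3.136, -0.058, 3.097]
contact_force: [-0.2, -0.7, -0.2]
opening: 0.0473
```

servo_tool:
  targets: "0 0 -15 0;0 0 -30 0;0 0 -35 0;20 0 -35 0;30 0 0 0;40 0 0 0;40 0 0 0;40 0 0 0;0 0 0 0"

```text
time: 26.22
tool_pos: [0.4277, 0.1664, 0.2947]
tool_rot: [-3.139, -0.038, 3.095]
contact_force: [0.9, 0.4, -0.7]
opening: 0.0503
```

```bash
python3 -c "
from h import *
rel(arc(0))
s=cams.read_camera('scene'); zoom(s,290,220,133,100,6,'s14.png')
H=np.array([.5613,.160,.075]); xd=np.array([.999,-.045,0])
for q in (-.1,0,.1,.2):
  a=np.radians(80)+q
  d=xd*np.cos(a)+np.array([0,0,np.sin(a)])
  print(q,((px(s,[H,H+d*.04,H+d*.085,H+d*.105])-[290,220]+.4)*6).round().tolist())
t=cams.read_camera('top'); zoom(t,165,190,200,130,4,'t14.png')
p=cams.read_camera('wrist'); cv2.imwrite('pics/w14.png',p['color'][:,:,::-1])"
```

```text
t 26.23 pos [0.4277 0.1664 0.2947] rot [-3.139 -0.038  3.095] shift mm [-1.538e+02  1.000e-01  1.352e+02] turn None F [ 0.9  0.4 -0.7] op 0.0503
-0.1 [[457.0, 500.0], [442.0, 462.0], [423.0, 416.0], [414.0, 395.0]]
0 [[457.0, 500.0], [450.0, 456.0], [442.0, 402.0], [438.0, 377.0]]
0.1 [[457.0, 500.0], [459.0, 450.0], [460.0, 389.0], [461.0, 361.0]]
0.2 [[457.0, 500.0], [467.0, 444.0], [479.0, 377.0], [485.0, 346.0]]
```

View pics/s14.png

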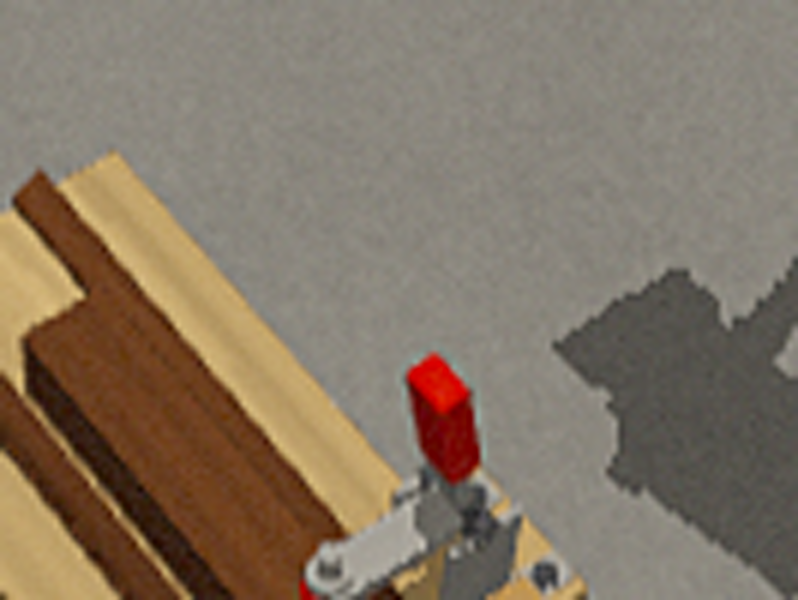

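View pics/w14.png

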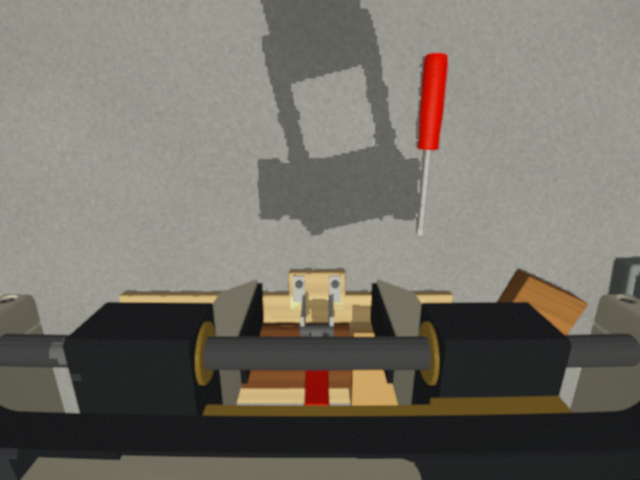

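View pics/t14.png

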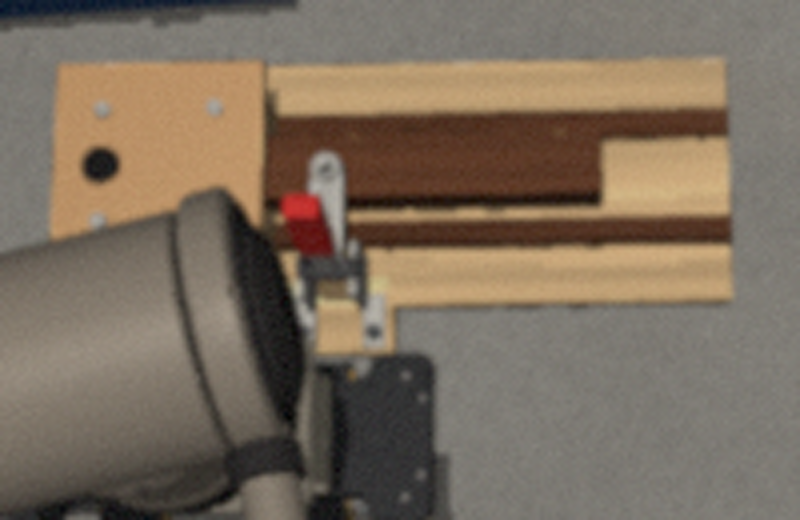

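```bash
python3 -c "
from h import *
t=cams.read_camera('top'); f=lambda a:np.array([165,190])-.375+np.array(a)/4.
P=w(t,f([(601,139),(601,196),(280,120),(300,203)]),.06); print(P.round(4))
e=P[:2].mean(0)-[.629,.197,0]; print('trail end jig y',e@[-.0,0,0]+e[:2]@[.045,.999],'x',e[:2]@[.999,-.045])
H=[.5613,.160,.075]
print(w(t,f([(324,160)]),.075))
for n in ['glue_center','jar_center','offcut_center','driver_center','mallet_center']:
  r=cams.cut_out(t,n); print(n,[(round(d['score'],2),np.round(d['extent'])) for d in r[:2]])
"
```

```text
[[ 0.6355 -0.0113  0.06  ]
 [ 0.5993 -0.0092  0.06  ]
 [ 0.6598  0.1882  0.06  ]
 [ 0.6061  0.177   0.06  ]]
trail end jig y -0.20755717864670323 x -0.0022546548929557103
[[0.62894682 0.15921842 0.075     ]]
glue_center [(0.78, array([284., 168.,  21.,  39.]))]
jar_center [(0.72, array([379., 168.,  26.,  31.]))]
offcut_center [(0.7, array([134., 259.,  30.,  26.]))]
driver_center [(0.84, array([199., 352.,   9.,  53.])), (0.32, array([244., 245.,  18.,  33.]))]
mallet_center []
```

```bash
python3 -c "
from h import *
print(robot.hand_in())"
```

```text
the job is handed in; nothing more can be done
None
```

The blank is in the channel, home on the hidden stop with the clamp shut on it. I handed the job in at about 26 s with the robot clear of everything; the hand-in gives no verdict.

- **Blank:** I lifted it by its middle, lowered it into the channel and took a light 10 N grip nearer its tail. Sliding took about 1–2 N. At about 53 mm inside the mouth it stopped dead and the force rose to 8–11 N, well below the 22 N that shifts the stop.
- **Clamp:** I gripped the red handle and swung it through its arc until it went solid at about 22 N, then opened the jaws and backed off.

What the last checks showed:
- **Blank position:** the top picture puts its tail end 208 mm before the mouth, so the leading end is about 52 mm inside, which agrees with what I felt. It sits about 2 mm off the channel's middle line.
- **Clamp angle:** the scene picture puts the handle within about 0.02 rad of the closed angle.
- **Bystanders:** the arm never went near the other things. The glue, jar, offcut and screwdriver were found again at the end. The offcut and screwdriver were partly hidden, so their outlines read a few pixels off the start.

What I could not confirm:
- **Stop and sprung face:** I judged these only by feel. I have no reading of the plunger, or of any small shift of the stop.
- **Clamp endpoint:** when the handle went solid, the tool was about 10 mm further along x than my estimated arc predicted. I put this down to the tool tilting and slipping on the handle. The picture of the handle shows it closed.
- **Hammer:** the network missed it in the final top view.

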